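Close the light gauge and hold the glass cell in its beam

ROBOT

A 7-joint arm with a two-finger parallel gripper is mounted at the origin on a cart in front of the work surface, level with it; the furniture and walls round the work are solid. World frame = base frame: x ahead of the robot, y to its left, z up, the work surface at z = 0. Lengths are in m, angles in rad, forces in N, time in s.
With the tool pointing down it reaches from about 0.4 to 0.925 m from the base axis. Payload 4.1 kg.
Tool frame: the origin (TCP) lies midway between the tips of the shut fingers; the grasp point (between the pads) lies 19 mm behind it; z points along the fingers, y is the line along which they close (so a half turn about z gives the same grasp; the last joint's range is limited). The gripper opens to 85 mm and grips with 20 to 120 N. Pads are 22 mm wide; open, the fingers measure 114 mm over their backs; the gripper's body (76 mm by 85 mm) begins 54 mm behind the grasp point. The pads swing forward as they close: fully open they stand 13 mm farther back than shut.
Start: joints at [1.154, 0.398, 0.045, 1.537, -0.019, 1.207, -0.051], TCP at [0.203, -0.617, 0.231] pointing down, gripper open.
Joint ranges: [-2.82, 2.82], [-0.49, 2.23], [-1.37, 1.46], [0, 2.46], [-1.36, 4.5], [0.23, 2], [-2.94, 2.94]. Speed limits (rad/s): [2.57, 2.57, 3.14, 3.14, 3.14, 3.14, 3.14].

INTERFACE

Orientations are given as a unit quaternion [w, x, y, z].
In Python, from workcell import get_state, imaging, job gives the robot as it stands.
- The arm moves only by the tool move_arm, never from a script. Its argument "motion" is text: rows parted by semicolons, each of 7 numbers parted by spaces: the shift along the tool's x, y, z normalised to -1 to 1, where 1 is 0.1 m, then the turn, a rotation vector about the tool's x, y, z normalised to -1 to 1, where 1 is 120 degrees, then the closure in counts, from 0 (fully open) to 255 (shut). In form: x y z wx wy wz grip; .... A call has 1 to 8 rows; each row is the pose to reach, as a shift and turn from the pose commanded when the call began, along the tool's axes at that moment; what a row does not reach only later rows make up. A row lasts 1/8 s, in which the tool goes at most 62.5 mm and 10.7 degrees, less where a joint would pass 70% of its speed; a pose out of reach is approached as far as the arm can. A call with a number of a shift or a turn outside -1 to 1 is refused whole. A call with a gripper value outside its range is refused whole. The fingers move at their own pace and stop on an object; "newtons" is the grip in N (left out, the last holds). Time passes only in rows, so rows that repeat a pose let the fingers close. It gives the time, the measured TCP pose, the force, the opening and the grip force at its end, in the units of the state.
- get_state(): the state, without advancing time (a new reading comes with each control period).
- imaging.read_camera(name): name is "scene" or "side" or "wrist"; returns (picture, depth): 400x640x3 uint8, red, green, blue; 400x640 float32, m along the optical axis (not along the pixel's ray), 0 where there is no reading.
- imaging.camera_info(name): a dict with "intrinsics" (3x3 intrinsics, pixels), "extrinsics" (4x4, takes a point from camera to world coordinates); the wrist camera has in their place "hand_eye" (4x4, takes a point from camera to tool coordinates, whose origin is the TCP and whose axes are the flange's). Camera axes: x right, y up, looking along -z (the intrinsics and any distortion apply to the point x, -y, -z); pixel columns grow to the right and rows downward; lengths in m; the calibration is good to about 2 mm. The wrist camera is an equidistant fisheye: a pixel r from the principal point sees the ray r / f radians off the axis. A picture is of the moment at which its call begins: read the wrist's pose just before it. camera_info takes no time and is no camera call.
- job.hand_in(): hands the job in; it is judged then, once.
Trained networks look in the newest picture that a camera, given by its name, has taken for a name from the list of things; names that differ only in an ending like _2 or _b are one class to them, and where a whole thing is asked for, a point or a joint stands for the part that bears it (a point fixed in the world has none). Each returns a list of dicts, best first, with "conf" (0 to 1); they miss things now and then, are a little off and sometimes report something else, mostly with a low value. They report only what shows in the picture. A call takes as long as a camera call.
- imaging.look_for(query, camera): "centre" ([column, row] in pixels, amid what is visible of it).
The state is a dict: "t": time; "qpos": joint angles; "joint_vel": joint speeds; "effort": joint torques, N m; "position": TCP position; "tcp_rot": TCP orientation; "wrist_force": force on the tool from outside, world axes, zero at the start; "moment": the same for the moment, N m; "opening": finger opening in m; "grasp_force": force on a finger pad.
Only numpy, scipy, OpenCV 4.12 (cv2) and the standard library are available. Lean on these libraries where they do the work, as an engineer would, in place of code of your own. Each camera call takes 0.05 s, during which the arm holds its last target. There are 200 camera calls.

TASK

First push the light gauge's filter drawer, which has been loaded but left open, fully home. Then take the taller of the two glass cells out of the rack, gripping it by its two frosted faces only (the fingers must not touch its clear faces), and hold it upright in the gauge's light path, midway between the two lenses, so that the beam goes squarely through the middle of its clear faces at the height of the engraved line. Finish while still holding it there, steady in the air; do not let the cell bump the gauge, and leave the short cell and the loose things on the bench where they are.

Things in the scene. Friction and masses are not known exactly. Their poses are not given: they have to be found in the camera images.
- gauge: Light gauge, fixed: dark base plate 100 x 184 x 12 mm, two grey box heads. Origin under the base centre; x from its front to its back, y along the beam, z up. Lamp head (with drawer) y +45 to +89 mm, receiver head y -45 to -85 mm; both x -30 to +30, top 90 mm high. Lens barrels of 28 mm diameter on the beam end 32 mm either side of the middle; the gap between, above the plate, is empty.
- beam_mid (a point): Middle of the light path, midway between the two lenses, 60 mm above the bench; axes as the gauge's: the beam runs along its y axis.
- filter_drawer (a joint): How far the filter drawer stands out of the lamp head, in m: 0 = fully home against its stop, 0.035 = fully out. It slides along the gauge's x axis (out = -x) and stays where it is left; moving it takes about 2 N.
- drawer_front (a point): Centre of the drawer's front, 60 mm above the bench, at the outer edge of its pull lip; axes as the gauge's. Front plate 40 mm wide (y), 40 to 80 mm above the bench; its flat face is 3.5 mm behind this point, only the lip (30 mm wide, 75 to 79 mm above the bench) reaches it. Drawer home: this point is at x = -41.5, y = +67 mm in the gauge's frame.
- rack: Wooden rack, fixed, 64 x 150 x 22 mm (x, y, z), origin under its centre on the bench. Two pockets 38 x 28 mm, 12 mm deep, 40 mm either side of its centre along its y; each holds one upright cell, the tall one in either pocket.
- tall_cell: The taller glass cell: 100 mm high, 34 x 24 mm, about 80 g. Origin at the centre of its underside, 10 mm above the bench in the rack; z up. The two narrow faces (24 mm wide, at x = +17 and -17 mm) are frosted, whitish and finely ribbed, full height: grip these. The two wider faces (y = +12, -12 mm) are clear; light passes along y. A dark line crosses them 30 mm above the underside.
- cell_line (a point): Point on the tall cell's middle axis at the height of the engraved line, 30 mm above its underside; axes as the cell's.
- tall_cell_glass: The clear body of the tall cell (clear faces, grey top and underside), fixed in it, same origin and axes. Its sides lie 4 mm inside the frosted faces. Not to be touched.
- short_cell: The short glass cell, the same but 72 mm high; stays in the other pocket. Origin at the centre of its underside.
- offcut: Wood offcut 45 x 90 x 20 mm lying loose near the front edge of the bench, to be left alone; origin under its centre.
- pliers: Blue pliers 171 x 53 x 14 mm lying loose at the front right, to be left alone; origin under their centre.
- tape_measure: Yellow tape measure 62 x 75 x 37 mm standing loose at the right, to be left alone; origin under its centre.
- nail_tin: Round tin, 72 mm across and 84 mm high, standing loose behind the work, to be left alone; origin under its centre.

How it is judged:
On the way, in this order (a step that is already met when the one before it is completed fails the run):
1. the filter drawer is fully home (value of joint filter_drawer below 0.003 m), for 0.2 s.
2. the tall cell is lifted out of the rack in the fingers (height (world z) of cell_line above 0.055 m and contact force between tall_cell and the fingers above 1 N), for 0.2 s.
At the end, for the whole second after the job is handed in: Fingers alone hold the tall cell, by frosted faces; its line point within 7 mm of the beam sideways, 8 mm in height, 10 mm of midway; square within 7 degrees, upright within 6, at rest; drawer home within 4 mm; short cell upright within 20 mm of its start, other loose things 30 mm (x of cell_line in the frame of beam_mid between -0.007 and 0.007 m and y of cell_line in the frame of beam_mid between -0.01 and 0.01 m and z of cell_line in the frame of beam_mid between -0.008 and 0.008 m and angle between the y axis of tall_cell and the y axis of beam_mid, either way round below 0.12 rad and angle between tall_cell's own z axis and vertical below 0.1 rad and contact force between tall_cell and the fingers above 1 N and contact force between tall_cell_glass and the fingers below 0.3 N and contact force between tall_cell and gauge below 0.1 N and contact force between tall_cell and rack below 0.1 N and linear speed of tall_cell below 0.02 m/s and angular speed of tall_cell below 0.2 rad/s and value of joint filter_drawer below 0.004 m and distance of short_cell from where it was at the start of the episode below 0.02 m and distance of each of offcut, pliers, tape_measure, nail_tin from where it was at the start of the episode below 0.03 m and angle between short_cell's own z axis and vertical below 0.2 rad); the arm keeps its last pose, push and grip.
It fails at once if the fingers or the gripper touch the clear faces or the top of the tall cell (contact force between tall_cell_glass and the fingers above 0.5 N or contact force between tall_cell_glass and the arm above 0.5 N).
It fails at once if the tall cell bumps the gauge (contact force between tall_cell and gauge above 1 N).
It fails at once if the short cell or a loose bystander is disturbed (distance of short_cell from where it was at the start of the episode above 0.02 m or distance of any of offcut, pliers, tape_measure, nail_tin from where it was at the start of the episode above 0.03 m).
It also fails if it takes over 51 s, if anything falls off the work surface, if the arm or the gripper's body presses on something with over 40 N, if the wrist force passes 120 N, or if a joint passes its speed limit or range.

## Working session

There is one attempt and no reset: what is moved stays moved. The work goes in short steps, Python scripts to look and compute and a tool call to move; the robot and the scene stay as the last step left them, time stands still between calls to the robot, and variables do not carry over. Pictures are saved under pics/ and viewed, at most 10 in all, crops included, and the job is handed in when it is done.

Besides the shell and the picture viewer there is one more tool, called after ">>>" as name(argument=value, ...) on one line, values as JSON. move_arm: Moves the arm, as the interface text tells. Its arguments: {"type":"object","properties":{"motion":{"type":"string"},"newtons":{"type":"number"}},"required":["motion"]}

```bash
mkdir -p pics; ls
cat > h.py <<'E'
import numpy as np, cv2
from scipy.spatial.transform import Rotation as R
from workcell import get_state, imaging, job
def Rq(q): return R.from_quat([q[1],q[2],q[3],q[0]])
def shot(n,f=None):
    im,d=imaging.read_camera(n)
    np.savez('last_%s.npz'%n,im=im,d=d)
    if f: cv2.imwrite('pics/'+f,im[:,:,::-1])
    return im,d
def pts(n,d):
    i=imaging.camera_info(n);K=np.array(i['intrinsics']);E=np.array(i['extrinsics'])
    v,u=np.mgrid[0:d.shape[0],0:d.shape[1]]
    P=np.stack([(u-K[0,2])/K[0,0]*d,-(v-K[1,2])/K[1,1]*d,-d],-1)
    W=P@E[:3,:3].T+E[:3,3]; W[d==0]=np.nan
    return W
E
python3 - <<'E'
from h import *
s=get_state();print(s['t'],s['position'],s['tcp_rot'])
for n in('scene','side'):
    i=imaging.camera_info(n);print(n,{k:np.round(v,3).tolist() if not isinstance(v,str) else v for k,v in i.items()})
    im,d=shot(n,n+'0.png');W=pts(n,d)
    for q in('gauge','filter_drawer','rack','tall_cell','short_cell','offcut','nail_tin','tape_measure','pliers'):
        for r in imaging.look_for(q,n)[:2]:
            c,w=np.round(r['centre']).astype(int);print(q,c,w,round(r['conf'],2),W[w,c].round(3))
print({k:np.round(v,3).tolist() if not isinstance(v,str) else v for k,v in imaging.camera_info('wrist').items()})
E
```

```text
pics
0.0 [ 0.20292556 -0.61687057  0.23025735] [-9.39290336e-04  9.87396296e-01  1.58264403e-01 -2.24664592e-04]
scene {'intrinsics': [[445.372, 0.0, 318.327], [0.0, 445.372, 193.175], [0.0, 0.0, 1.0]], 'extrinsics': [[-0.858, 0.243, -0.452, 0.051], [-0.513, -0.381, 0.769, 0.497], [0.014, 0.892, 0.452, 0.55], [0.0, 0.0, 0.0, 1.0]]}
gauge 280 249 0.95 [ 0.47  -0.075  0.072]
filter_drawer 288 260 0.63 [ 0.438 -0.055  0.071]
rack 338 208 0.62 [ 0.495 -0.354  0.024]
tall_cell 330 187 0.75 [ 0.518 -0.353  0.076]
tall_cell 278 252 0.31 [ 0.465 -0.061  0.075]
short_cell 343 183 0.57 [ 0.525 -0.434  0.052]
offcut 358 263 0.91 [ 0.354 -0.181  0.019]
nail_tin 229 210 0.72 [ 0.652 -0.139  0.072]
nail_tin 330 186 0.72 [ 0.516 -0.348  0.081]
tape_measure 404 190 0.69 [ 0.391 -0.528  0.028]
tape_measure 278 249 0.46 [ 0.467 -0.065  0.079]
pliers 390 219 0.65 [ 0.382 -0.417 -0.003]
side {'intrinsics': [[420.837, 0.0, 319.232], [0.0, 420.837, 192.754], [0.0, 0.0, 1.0]], 'extrinsics': [[0.822, 0.296, -0.486, 0.082], [-0.569, 0.389, -0.725, -0.996], [-0.025, 0.872, 0.488, 0.539], [0.0, 0.0, 0.0, 1.0]]}
gauge 279 183 0.66 [ 0.51  -0.184  0.059]
filter_drawer 331 206 0.68 [ 0.529 -0.375  0.078]
rack 340 249 0.92 [ 0.497 -0.448  0.023]
rack 241 175 0.16 [ 0.453 -0.088  0.06 ]
tall_cell 280 178 0.58 [ 0.509 -0.193  0.077]
short_cell 346 232 0.82 [ 0.507 -0.455  0.064]
offcut 338 246 0.42 [ 0.499 -0.439  0.024]
nail_tin 330 166 0.67 [ 0.658 -0.192  0.064]
tape_measure 338 298 0.8 [ 0.4   -0.57   0.038]
pliers 276 266 0.77 [ 0.377 -0.395  0.002]
{'intrinsics': [[309.707, 0.0, 317.776], [0.0, 309.707, 202.487], [0.0, 0.0, 1.0]], 'hand_eye': [[0.0, 0.951, 0.31, 0.078], [1.0, -0.0, 0.001, 0.0], [0.001, 0.31, -0.951, -0.141], [0.0, 0.0, 0.0, 1.0]]}
```

View pics/scene0.png

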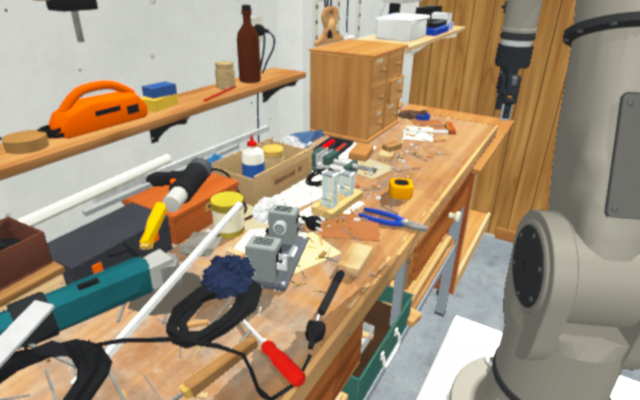

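View pics/side0.png

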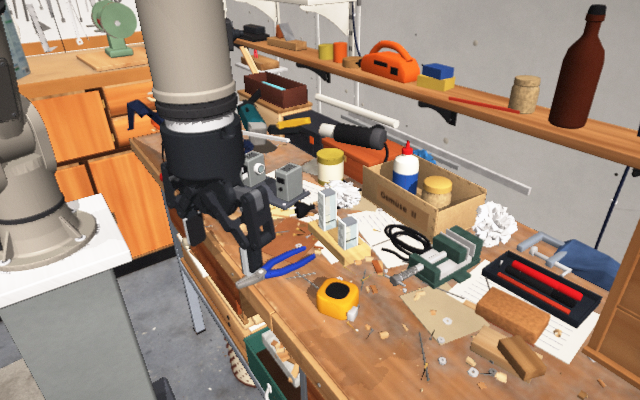

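The scene view shows the gauge at about (275,245), with the lamp head nearest the camera, and the rack with its cells at (338,195). The side view shows the tall cell at (327,205), the short one at (346,232), the tape measure at (337,298) and the pliers at (276,266). Next I'll fit outlines from the depth.

Run:
```python
from h import *
from scipy.ndimage import label
for n in('scene','side'):
    z=np.load('last_%s.npz'%n);W=pts(n,z['d'])
    def rep(name,lo,hi,box):
        m=(W[...,2]>lo)&(W[...,2]<hi)&(W[...,0]>box[0])&(W[...,0]<box[1])&(W[...,1]>box[2])&(W[...,1]<box[3])
        l,k=label(m,np.ones((3,3)))
        for i in range(1,k+1):
            p=W[l==i]
            if len(p)<25: continue
            c,sz,a=cv2.minAreaRect((p[:,:2]*1000).astype(np.float32))
            vu=np.argwhere(l==i).mean(0)
            print(n,name,len(p),'c',np.round(c,1),'sz',np.round(sz,1),'ang',round(a,1),'z',np.median(p[:,2]).round(4),'px',vu[::-1].round())
    rep('heads',.084,.097,(.38,.6,-.25,.1))
    rep('base',.007,.016,(.38,.6,-.25,.1))
    rep('drawer',.03,.082,(.38,.47,-.12,.1))
    rep('rack',.017,.028,(.42,.6,-.52,-.27))
    rep('tall',.1,.118,(.42,.6,-.52,-.27))
    rep('short',.075,.09,(.42,.6,-.52,-.27))
a=cv2.imread('pics/scene0.png')[140:300,220:420];b=cv2.imread('pics/side0.png')[140:300,220:420]
cv2.imwrite('pics/crop0.png',np.vstack([cv2.resize(a,None,fx=3.7,fy=1.85*1,interpolation=2),cv2.resize(b,None,fx=3.7,fy=1.85,interpolation=2)])[:600])
cv2.imwrite('pics/crop0.png',np.hstack([cv2.resize(a,(400,320),interpolation=2),cv2.resize(b,(400,320),interpolation=2)]))
```

```text
scene heads 288 c [ 535.7 -180.9] sz [59.3 42.7] ang 18.4 z 0.0887 px [283. 210.]
scene heads 455 c [494.9 -55.8] sz [59.6 45.7] ang 15.9 z 0.0889 px [263. 244.]
scene heads 172 c [566.   71.7] sz [26.2 60.1] ang 9.4 z 0.0937 px [182. 268.]
scene heads 849 c [495.2  47. ] sz [70.2 95.7] ang 34.8 z 0.0907 px [225. 271.]
scene base 493 c [ 497.3 -125.3] sz [ 62.3 184.4] ang 17.5 z 0.0109 px [287. 267.]
scene base 95 c [ 510.5 -155.9] sz [21.6 44.6] ang 35.0 z 0.0111 px [286. 248.]
scene base 125 c [414.8  74.2] sz [14.2 84.4] ang 62.0 z 0.0104 px [255. 335.]
scene drawer 545 c [456.1 -67.6] sz [45.2 40.9] ang 22.3 z 0.0571 px [283. 261.]
scene drawer 1029 c [442.6  53.4] sz [54.5 93.1] ang 0.3 z 0.0681 px [245. 295.]
scene rack 492 c [ 522.6 -401.1] sz [153.1  66.6] ang 85.4 z 0.0209 px [337. 202.]
scene tall 106 c [ 523.7 -361.3] sz [29.2 36. ] ang 78.6 z 0.1063 px [330. 174.]
scene short 76 c [ 518.1 -443.4] sz [29.4 35.4] ang 87.2 z 0.0789 px [347. 173.]
scene short 90 c [ 518.5 -354.8] sz [39.7 25.1] ang 34.7 z 0.0824 px [330. 184.]
side heads 56 c [531.6  19.3] sz [49.7 22.9] ang 58.5 z 0.091 px [247. 144.]
side heads 164 c [497.7 -59.2] sz [60.4 42.9] ang 17.2 z 0.0916 px [253. 156.]
side heads 236 c [ 537.1 -183.7] sz [62.8 42.3] ang 18.4 z 0.0914 px [288. 169.]
side base 533 c [ 526.2 -134.2] sz [106.2 165.3] ang 12.2 z 0.0137 px [278. 193.]
side drawer 60 c [462.8 -82.6] sz [38.1 12.7] ang 56.8 z 0.0574 px [243. 174.]
side rack 76 c [ 526.1 -279.5] sz [17.3 48.5] ang 89.7 z 0.0234 px [306. 210.]
side rack 849 c [ 523.6 -404.2] sz [152.7  66. ] ang 85.6 z 0.0236 px [339. 241.]
side tall 174 c [ 526.1 -364.2] sz [28.2 35.3] ang 84.3 z 0.1093 px [327. 193.]
side short 114 c [ 520.6 -371.6] sz [20.3 38.5] ang 55.0 z 0.0825 px [327. 204.]
side short 182 c [ 519.9 -443. ] sz [28.3 35.5] ang 86.2 z 0.0815 px [348. 221.]
```

View pics/crop0.png

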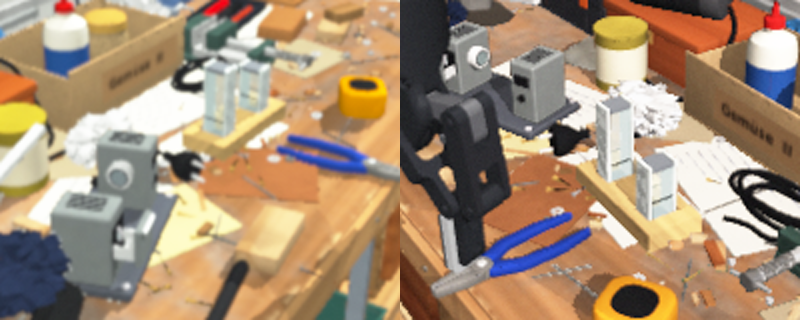

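The crop confirms it. The lamp head with the open drawer is at crop (85,250), the receiver at (125,165), the tall cell is the rack's gauge-side one, and the black plug beside the receiver is clutter. From the fits, gauge yaw is about 17.8°, beam_mid is about (0.517,-0.121), and the tall cell is about (0.525,-0.363) with yaw about -4.5°. The tool's x axis already points along the gauge's x, so I'll move towards the drawer.

>>> move_arm(motion="0.4 -0.4 0 0 0 0 255; 0.8 -0.8 0 0 0 0 255; 1 -1 0 0 0 0 255; 1 -1 0 0 0 0 255")

```text
t: 1.5
position: [0.2688, -0.4892, 0.2317]
tcp_rot: [-0.0, 0.987, 0.161, 0.0]
wrist_force: [-0.0, -0.7, -0.0]
opening: 0.0123
grasp_force: 0.0
```

>>> move_arm(motion="0.4 -0.4 0 0 0 0 255; 0.8 -0.8 0 0 0 0 255; 1 -1 0 0 0 0 255; 1 -1 0 0 0 0 255")

```text
t: 2.0
position: [0.3316, -0.3643, 0.2316]
tcp_rot: [0.0, 0.987, 0.16, 0.0]
wrist_force: [-0.4, -1.5, 0.5]
opening: -0.0001
grasp_force: 0.0
```

Run:
```python
from h import *
g=np.array([516.6,-120.9])/1000;a=np.radians(17.8)
X=np.array([np.cos(a),np.sin(a)]);Y=np.array([-X[1],X[0]])
for n in('scene','side'):
    W=pts(n,np.load('last_%s.npz'%n)['d']).reshape(-1,3);W=W[~np.isnan(W[:,0])]
    x=(W[:,:2]-g)@X;y=(W[:,:2]-g)@Y
    m=(y>.045)&(y<.09)&(W[:,2]>.038)&(W[:,2]<.083)&(x>-.1)&(x<-.032)
    print(n,m.sum(),np.percentile(x[m],[0,5,20,50,80]).round(4),np.percentile(y[m],[2,50,98]).round(3))
s=get_state();print(s['t'],s['position'],s['qpos'].round(2) if hasattr(s['qpos'],'round') else s['qpos'],s['opening'])
```

```text
scene 336 [-0.0635 -0.0606 -0.0592 -0.0548 -0.0393] [0.049 0.078 0.087]
side 43 [-0.0558 -0.0551 -0.0512 -0.0419 -0.0346] [0.045 0.05  0.066]
2.0 [ 0.33158227 -0.3643051   0.23161817] [ 0.84  0.12 -0.1   1.9   0.01  1.12 -0.52] -0.0001246681438013818
```

>>> move_arm(motion="0.35 -0.5 0 0 0 0 255; 0.7 -1 0 0 0 0 255; 0.7 -1 0 0 0 0 255")

```text
t: 2.38
position: [0.3671, -0.2461, 0.2317]
tcp_rot: [0.0, 0.987, 0.161, 0.0]
wrist_force: [0.2, -1.3, -0.2]
opening: 0.0001
grasp_force: 0.0
```

>>> move_arm(motion="0.35 -0.5 0 0 0 0 255; 0.6 -1 0.2 0 0 0 255; 0.6 -1 0.5 0 0 0 255; 0.6 -1 0.5 0 0 0 255")

```text
t: 2.88
position: [0.39, -0.136, 0.1798]
tcp_rot: [-0.001, 0.988, 0.157, -0.002]
wrist_force: [0.1, -0.3, -0.0]
opening: -0.0002
grasp_force: 0.0
```

```bash
cat >> h.py <<'E'
G=np.array([.5166,-.1209]);A=np.radians(17.8)
def rel(target,s=None):
    s=s or get_state();return (Rq(s['tcp_rot']).inv().apply(np.array(target)-s['position'])*10).round(3)
def gw(x,y,z):
    return np.array([G[0]+np.cos(A)*x-np.sin(A)*y,G[1]+np.sin(A)*x+np.cos(A)*y,z])
E
python3 - <<'E'
from h import *
s=get_state();print(s['t'],s['position'],s['qpos'])
print(rel(gw(-.095,.067,.06)), rel(gw(-.0525,.067,.06)))
im,d=shot('wrist','w1.png')
for q in('filter_drawer','gauge','drawer_front'):
    print(q,[(np.round(r['centre']),round(r['conf'],2)) for r in imaging.look_for(q,'wrist')[:2]])
E
```

```text
2.875 [ 0.39001191 -0.13602215  0.17984646] [ 0.56621808  0.03398448 -0.34020253  2.11777866  0.01372421  0.99597306
 -1.03664076]
[ 0.308 -0.423  1.198] [ 0.733 -0.421  1.197]
filter_drawer [(array([271., 107.]), 0.78)]
gauge [(array([338.,  60.]), 0.94)]
drawer_front [(array([269., 108.]), 0.88)]
```

View pics/w1.png

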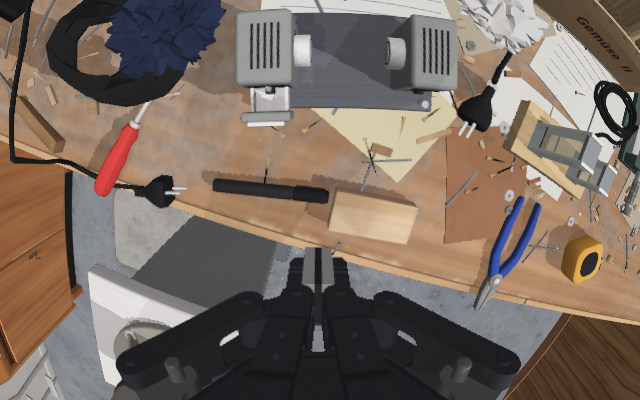

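The wrist view shows the drawer front at (270,110), left of the shut fingertips (318,260), with the pen and the offcut below. I'll descend in front of the drawer, clear of its lip.

>>> move_arm(motion="0.15 -0.42 0.3 0 0 0 255; 0.31 -0.42 0.7 0 0 0 255; 0.31 -0.42 1 0 0 0 255; 0.31 -0.42 1 0 0 0 255")

```text
t: 3.58
position: [0.4069, -0.0853, 0.0804]
tcp_rot: [-0.001, 0.987, 0.158, -0.002]
wrist_force: [-0.1, -0.3, 0.9]
opening: 0.0002
grasp_force: 0.0
```

```bash
cat >> h.py <<'E'
def wpts(d,s):
    i=imaging.camera_info('wrist');K=np.array(i['intrinsics']);H=np.array(i['hand_eye'])
    v,u=np.mgrid[0:d.shape[0],0:d.shape[1]]
    a=(u-K[0,2])/K[0,0];b=(v-K[1,2])/K[1,1];th=np.hypot(a,b);k=np.tan(np.minimum(th,1.4))/np.maximum(th,1e-9)
    P=np.stack([a*k*d,-b*k*d,-d],-1)@H[:3,:3].T+H[:3,3]
    W=Rq(s['tcp_rot']).apply(P.reshape(-1,3))+s['position'];W=W.reshape(P.shape);W[d==0]=np.nan
    return W
def rects(W,lo,hi,box,mn=80):
    from scipy.ndimage import label
    m=(W[...,2]>lo)&(W[...,2]<hi)&(W[...,0]>box[0])&(W[...,0]<box[1])&(W[...,1]>box[2])&(W[...,1]<box[3])
    l,k=label(m,np.ones((3,3)))
    for i in range(1,k+1):
        p=W[l==i]
        if len(p)<mn: continue
        c,sz,a=cv2.minAreaRect((p[:,:2]*1000).astype(np.float32))
        print(len(p),'c',np.round(c,1),'sz',np.round(sz,1),'ang',round(a,1),'z',np.median(p[:,2]).round(4))
E
python3 - <<'E'
from h import *
s=get_state();print(s['t'],s['position'])
print(rel(gw(-.0525,.067,.06)))
s=dict(position=np.array([0.39001191,-0.13602215,0.17984646]),tcp_rot=[-0.001,0.9876,0.157,-0.002])
W=wpts(np.load('last_wrist.npz')['d'],s)
print('heads');rects(W,.08,.1,(.4,.6,-.3,.05))
print('drawer');rects(W,.06,.082,(.38,.47,-.12,.05))
print('tall');rects(W,.095,.12,(.42,.6,-.5,-.28),30)
E
```

```text
3.575 [ 0.40689546 -0.08525856  0.08043557]
[0.411 0.008 0.203]
heads
3277 c [491.1  19.3] sz [55.5 68.4] ang 9.5 z 0.0895
4284 c [496.  -57.7] sz [61.4 44.8] ang 17.3 z 0.0882
3486 c [ 535.8 -183. ] sz [59.7 40.5] ang 17.4 z 0.088
drawer
1518 c [446.6  28.1] sz [46.7 43.8] ang 0.1 z 0.0663
98 c [464.  -63.6] sz [ 4.8 27.2] ang 17.6 z 0.0734
679 c [441.9 -75.2] sz [11.5 40.1] ang 18.1 z 0.0778
tall
821 c [ 524.5 -364. ] sz [28.1 35. ] ang 85.4 z 0.1056
```

All three views agree within about 1 mm. Now down and push.

>>> move_arm(motion="0 0 0.2 0 0 0 255; 0.08 0 0.2 0 0 0 255; 0.16 0 0.2 0 0 0 255; 0.23 0 0.2 0 0 0 255; 0.29 0 0.2 0 0 0 255; 0.34 0 0.2 0 0 0 255; 0.38 0 0.2 0 0 0 255; 0.41 0 0.2 0 0 0 255")

```text
t: 4.58
position: [0.4466, -0.0721, 0.0612]
tcp_rot: [0.0, 0.987, 0.158, -0.001]
wrist_force: [-5.7, -2.7, 3.6]
opening: 0.0001
grasp_force: 3.0
```

Run:
```python
from h import *
s=get_state();print(s['t'],s['position'],s['wrist_force'],rel(gw(-.0525,.067,.06)))
W=wpts(shot('wrist')[1],s)
print('drawer');rects(W,.07,.083,(.38,.48,-.12,.0),20)
```

```text
4.575 [ 0.44661963 -0.07207199  0.06120683] [-5.69351749 -2.74037899  3.56898987] [-0.008  0.009  0.012]
drawer
57 c [478.2  -2.4] sz [3.7 4.9] ang 2.9 z 0.0717
1779 c [458.2 -69.8] sz [14.  39.5] ang 18.0 z 0.0779
```

>>> move_arm(motion="0.02 0 0 0 0 0 255; 0.04 0 0 0 0 0 255; 0.05 0 0 0 0 0 255; 0.05 0 0 0 0 0 255")

```text
t: 5.12
position: [0.4465, -0.072, 0.0604]
tcp_rot: [0.0, 0.987, 0.158, -0.005]
wrist_force: [-11.5, -3.4, 8.2]
opening: 0.0001
grasp_force: 5.7
```

The drawer has stopped against 12 N, so it is home. Retreat and rise.

>>> move_arm(motion="-0.15 0 0 0 0 0 255; -0.4 0 0 0 0 0 255; -0.4 0 -0.5 0 0 0 255; -0.4 0.2 -1 0 0 0 255; -0.3 0.5 -1 0 0 0 255; -0.3 0.5 -1 0 0 0 255")

```text
t: 5.88
position: [0.4405, -0.1289, 0.1622]
tcp_rot: [0.001, 0.988, 0.157, 0.002]
wrist_force: [0.2, 0.2, -0.9]
opening: -0.0002
grasp_force: 0.0
```

Run:
```python
from h import *
s=get_state();print(s['t'],s['position'],s['wrist_force'])
im,d=shot('wrist','w2.png');W=wpts(d,s)
print('drawer');rects(W,.07,.083,(.38,.49,-.12,.0),20)
print('heads');rects(W,.08,.1,(.4,.6,-.3,.05))
print('tall');rects(W,.095,.12,(.42,.6,-.5,-.28),30)
print(rel([.525,-.3635,.18]))
```

```text
5.875 [ 0.44053155 -0.12887534  0.16223454] [ 0.20847212  0.15694886 -0.92689804]
drawer
153 c [483.1  -5.4] sz [13.7 10.6] ang 0.6 z 0.0794
39 c [482.8 -85.1] sz [14.6  1.1] ang 14.4 z 0.0768
625 c [461.5 -68.8] sz [10.9 40.1] ang 19.4 z 0.0778
heads
80 c [559.8  34. ] sz [ 1.7 32.2] ang 8.7 z 0.0974
4724 c [505.1  29.3] sz [73.1 71. ] ang 25.8 z 0.0904
4950 c [496.  -57.9] sz [59.8 44.7] ang 18.3 z 0.0881
4142 c [ 536.6 -182.8] sz [59.9 40.6] ang 17.8 z 0.088
tall
815 c [ 524.7 -363.6] sz [26.7 34.9] ang 86.9 z 0.1057
[ 0.081  2.511 -0.185]
```

The drawer front is now about 42 mm ahead of the gauge middle, so it is home. Going above the rack, turning and opening.

>>> move_arm(motion="0 0.3 -0.3 0 0 0 255; 0 0.8 -0.5 0 0 0 100; 0 1 -0.5 0 0 0 0; 0 1 -0.5 0 0 0 0")

```text
t: 6.42
position: [0.4693, -0.222, 0.2101]
tcp_rot: [-0.001, 0.987, 0.158, -0.001]
wrist_force: [-0.0, -0.1, 0.0]
opening: 0.0544
grasp_force: 0.0
```

>>> move_arm(motion="0 0.4 0 0 0 -0.08 0; 0 0.8 0 0 0 -0.16 0; 0 1 0 0 0 -0.24 0; 0 1 0 0 0 -0.32 0; 0 1 0 0 0 -0.4 0; 0 1 0 0 0 -0.48 0; 0 1 0 0 0 -0.56 0; 0 1 0 0 0 -0.56 0")

```text
t: 7.42
position: [0.5009, -0.3144, 0.2102]
tcp_rot: [-0.001, 0.734, 0.679, 0.0]
wrist_force: [0.3, 1.2, -0.1]
opening: 0.0852
grasp_force: 0.0
```

Run:
```python
from h import *
s=get_state();print(s['t'],s['position'],s['opening'],s['qpos'].round(2));x=Rq(s['tcp_rot']).as_matrix();print('tool y yaw',np.degrees(np.arctan2(x[1,1],x[0,1])))
im,d=shot('wrist','w3.png');W=wpts(d,s)
print('tall');rects(W,.095,.12,(.42,.6,-.5,-.28),30)
print('rack');rects(W,.015,.028,(.42,.6,-.52,-.27),30)
print(rel([.525,-.3635,.18]))
```

```text
7.425 [ 0.50090304 -0.31439912  0.21022533] 0.08522377090001691 [ 0.85  0.34 -0.45  1.7   0.16  1.15  0.27]
tool y yaw -4.525356890816759
tall
1116 c [ 524.5 -364. ] sz [25.4 34.9] ang 86.8 z 0.1062
rack
207 c [ 525.4 -278.2] sz [52.  11.9] ang 11.4 z 0.0242
96 c [ 564.6 -281.2] sz [ 7.2 19.6] ang 70.9 z 0.0176
3104 c [ 522.9 -403.5] sz [150.7  64.3] ang 85.6 z 0.0201
[-0.465  0.279  0.303]
```

View pics/w3.png

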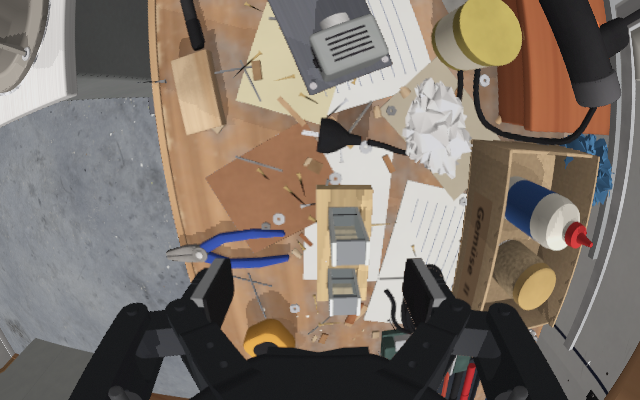

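The wrist view shows the tall cell at (347,225) and the short one at (344,290) in the rack, with the fingers straddling along the frosted direction. Align, then descend.

>>> move_arm(motion="-0.25 0.15 0 0 0 0 0; -0.465 0.275 0 0 0 -0.006 0; -0.465 0.275 0.4 0 0 -0.006 0; -0.465 0.275 0.6 0 0 -0.006 0; -0.465 0.275 0.6 0 0 -0.006 0")

```text
t: 8.1
position: [0.5237, -0.3642, 0.1493]
tcp_rot: [-0.002, 0.73, 0.683, -0.0]
wrist_force: [0.1, 0.9, 1.4]
opening: 0.0854
grasp_force: 0.0
```

Run:
```python
from h import *
s=get_state();print(s['t'],s['position'],s['opening']);x=Rq(s['tcp_rot']).as_matrix();print('tool y yaw',np.degrees(np.arctan2(x[1,1],x[0,1])),x[:,2])
im,d=shot('wrist');W=wpts(d,s)
rects(W,.095,.12,(.42,.6,-.5,-.28),30)
print(rel([.5246,-.3637,.064]))
for n in('side',):
    im,d=shot(n);rects(pts(n,d),.1,.118,(.47,.6,-.42,-.3),30)
```

```text
8.1 [ 0.52374509 -0.36417896  0.14932773] 0.08541648748631955
tool y yaw -3.8523284794354034 [-0.00367607  0.00264501 -0.99998975]
2106 c [ 525.1 -364.2] sz [24.8 34.7] ang 86.2 z 0.1063
[ 0.011 -0.003  0.87 ]
173 c [ 526.9 -363.8] sz [27.2 38.4] ang 88.2 z 0.1091
```

>>> move_arm(motion="0 0.01 0.3 0 0 0 0; 0 0.01 0.6 0 0 0 0; 0 0.01 0.86 0 0 0 0; 0 0.01 0.86 0 0 0 0")

```text
t: 8.7
position: [0.5254, -0.3654, 0.0648]
tcp_rot: [-0.001, 0.731, 0.683, -0.0]
wrist_force: [-0.4, 0.8, 1.3]
opening: 0.0854
grasp_force: 0.0
```

>>> move_arm(motion="0 0 0 0 0 0 255; 0 0 0 0 0 0 255; 0 0 0 0 0 0 255; 0 0 0 0 0 0 255; 0 0 0 0 0 0 255; 0 0 0 0 0 0 255; 0 0 0 0 0 0 255; 0 0 0 0 0 0 255", newtons=35)

```text
t: 9.7
position: [0.5267, -0.3664, 0.0666]
tcp_rot: [0.001, 0.731, 0.683, 0.0]
wrist_force: [-1.3, -0.0, 6.6]
opening: 0.034
grasp_force: 39.6
```

Opening is 34 mm and the cell is gripped. Lift.

>>> move_arm(motion="0 0 -0.1 0 0 0 255; 0 0 -0.3 0 0 0 255; 0 0 -0.6 0 0 0 255; 0 0 -0.9 0 0 0 255; 0 0 -1 0 0 0 255; 0 0 -1 0 0 0 255")

```text
t: 10.45
position: [0.5261, -0.366, 0.1661]
tcp_rot: [0.001, 0.731, 0.683, 0.0]
wrist_force: [-0.3, 0.6, -1.7]
opening: 0.0334
grasp_force: 39.0
```

>>> move_arm(motion="0 0 -0.2 0 0 0 255; 0 0 -0.4 0 0 0 255; 0 0 -0.4 0 0 0 255; 0 0 -0.4 0 0 0 255")

```text
t: 10.95
position: [0.5258, -0.3658, 0.2052]
tcp_rot: [-0.0, 0.731, 0.683, -0.0]
wrist_force: [-0.5, -0.1, -0.6]
opening: 0.0336
grasp_force: 38.9
```

Run:
```python
from h import *
s=get_state();print(s['t'],s['position'],s['opening'],s['grasp_force'],s['wrist_force']);x=Rq(s['tcp_rot']).as_matrix();print('tool y yaw',np.degrees(np.arctan2(x[1,1],x[0,1])),x[:,2])
for n in('scene','side'):
    im,d=shot(n,n+'1.png');W=pts(n,d);rects(W,.225,.265,(.47,.6,-.42,-.3),10)
a=cv2.imread('pics/scene1.png')[80:240,220:420];b=cv2.imread('pics/side1.png')[80:280,220:420]
cv2.imwrite('pics/crop1.png',np.hstack([cv2.resize(a,(400,320),interpolation=2),cv2.resize(b,(400,400),interpolation=2)[:320]]))
print(rel(gw(0,0,.207)))
```

```text
10.95 [ 0.52575223 -0.36583122  0.20519646] 0.03357608147072365 38.937857151031494 [-0.54982225 -0.05323802 -0.56466657]
tool y yaw -3.8695004159429067 [-3.27199408e-04 -1.67927393e-05 -9.99999946e-01]
520 c [ 525.1 -363.8] sz [ 31.8 104.3] ang 85.1 z 0.2474
706 c [ 526.7 -364.6] sz [ 31.1 101.6] ang 85.6 z 0.248
[ 2.436 -0.253 -0.023]
```

View pics/crop1.png

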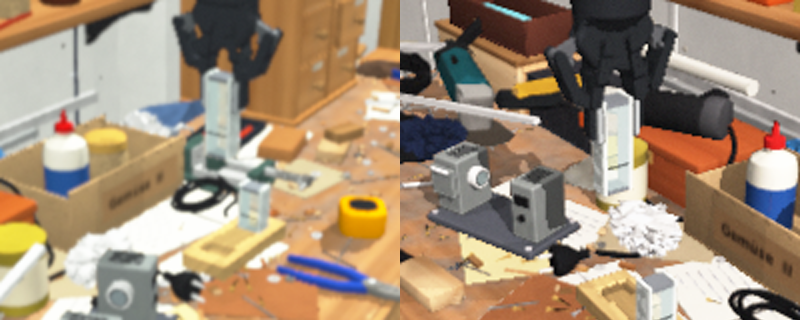

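The crops show the tall cell hanging upright in the fingers, and the short one still in the rack. Carry it to the gauge, above head height.

>>> move_arm(motion="0.2 0 0 0 0 0 255; 0.5 -0.05 0 0 0 0 255; 0.8 -0.1 0 0 0 0 255; 1 -0.1 0 0 0 0 255; 1 -0.1 0 0 0 0 255")

```text
t: 11.68
position: [0.5234, -0.2629, 0.2055]
tcp_rot: [0.0, 0.729, 0.684, 0.0]
wrist_force: [0.1, -0.4, -0.5]
opening: 0.0335
grasp_force: 38.9
```

>>> move_arm(motion="0.2 0 0 0 0 -0.03 255; 0.5 -0.05 0 0 0 -0.08 255; 0.8 -0.1 0 0 0 -0.13 255; 1 -0.1 0 0 0 -0.18 255; 1 -0.1 0 0 0 -0.18 255")

```text
t: 12.3
position: [0.5198, -0.1632, 0.2055]
tcp_rot: [0.0, 0.588, 0.809, 0.0]
wrist_force: [0.5, -0.4, -0.2]
opening: 0.0333
grasp_force: 38.9
```

Run:
```python
from h import *
s=get_state();print(s['t'],s['position'],s['opening'],s['grasp_force']);x=Rq(s['tcp_rot']).as_matrix();print('tool y yaw',np.degrees(np.arctan2(x[1,1],x[0,1])),x[:,2])
print(rel(gw(0,-.002,.2)))
```

```text
12.3 [ 0.51984413 -0.16315166  0.20546077] 0.03331509950642571 38.9162814617157
tool y yaw 17.908864722845912 [ 4.58180456e-04  5.14283588e-04 -9.99999763e-01]
[0.392 0.099 0.055]
```

>>> move_arm(motion="0.2 0.05 0 0 0 0 255; 0.39 0.1 0 0 0 0 255; 0.39 0.1 0 0 0 0 255; 0.39 0.1 0.3 0 0 0 255; 0.39 0.1 0.3 0 0 0 255; 0.39 0.1 0.3 0 0 0 255")

```text
t: 13.05
position: [0.5176, -0.1252, 0.176]
tcp_rot: [0.0, 0.59, 0.807, 0.0]
wrist_force: [-0.3, 0.3, -1.5]
opening: 0.0338
grasp_force: 38.9
```

Run:
```python
from h import *
s=get_state();print(s['t'],s['position'],rel(gw(0,-.002,.0866)))
for n in('scene','side'):
    im,d=shot(n,n+'2.png');W=pts(n,d)
    p=W.reshape(-1,3);q=p[:,:2]-G;x=q@[np.cos(A),np.sin(A)];y=q@[-np.sin(A),np.cos(A)]
    m=(abs(x)<.025)&(abs(y)<.025)&(p[:,2]>.1)&(p[:,2]<.16)
    p2=p[m];print(n,m.sum(),'x',np.percentile(x[m],[1,99]).round(4),'y',np.percentile(y[m],[1,99]).round(4),'zmin',np.percentile(p2[:,2],[0,1]).round(4))
    c,sz,a=cv2.minAreaRect((np.c_[x[m],y[m]]*1000).astype(np.float32));print(np.round(c,1),np.round(sz,1),a)
a=cv2.imread('pics/scene2.png')[100:300,200:400];b=cv2.imread('pics/side2.png')[60:260,180:380]
cv2.imwrite('pics/crop2.png',np.hstack([cv2.resize(a,(400,400),interpolation=2),cv2.resize(b,(400,400),interpolation=2)]))
```

```text
13.05 [ 0.51757203 -0.12520203  0.17596115] [0.024 0.003 0.894]
scene 382 x [-0.0193  0.0147] y [-0.0117  0.0127] zmin [0.1173 0.1191]
[-7.4  5.9] [42.2 21.6] 37.823265075683594
side 240 x [-0.0181  0.0173] y [-0.016   0.0095] zmin [0.1213 0.122 ]
[-4.2 -9.5] [23.  41.1] 54.9241828918457
```

View pics/crop2.png

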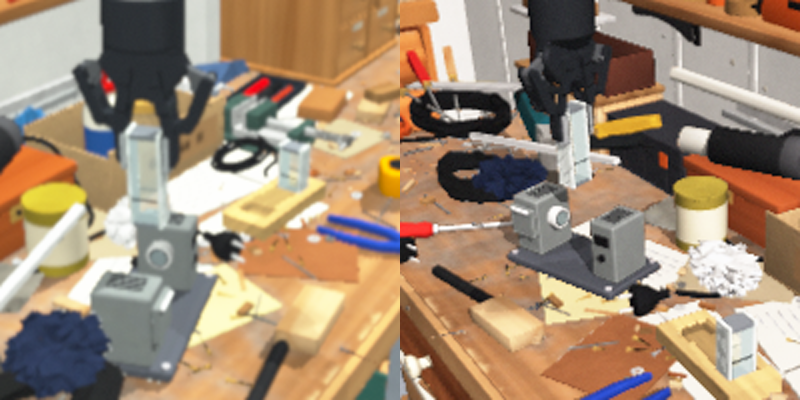

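The crops show the cell upright above the gap between the lenses. Its underside measures about 0.119 m, as expected, and it is centred within about 2 mm. Lower slowly.

>>> move_arm(motion="0.024 0.008 0 0 0 0 255; 0.024 0.008 0.15 0 0 0 255; 0.024 0.008 0.3 0 0 0 255; 0.024 0.008 0.45 0 0 0 255; 0.024 0.008 0.6 0 0 0 255; 0.024 0.008 0.75 0 0 0 255; 0.024 0.008 0.89 0 0 0 255; 0.024 0.008 0.89 0 0 0 255")

```text
t: 14.15
position: [0.5162, -0.1221, 0.085]
tcp_rot: [-0.001, 0.59, 0.808, -0.0]
wrist_force: [0.9, 0.0, 0.6]
opening: 0.034
grasp_force: 38.9
```

>>> move_arm(motion="0 0 0 0 0 0 255; 0 0 0 0 0 0 255; 0 0 0 0 0 0 255; 0 0 0 0 0 0 255")

```text
t: 14.65
position: [0.5173, -0.1223, 0.0866]
tcp_rot: [0.0, 0.59, 0.808, 0.0]
wrist_force: [-0.7, 0.1, -1.1]
opening: 0.0334
grasp_force: 38.9
```

Run:
```python
from h import *
s=get_state();print(s['t'],s['position'],s['wrist_force'],s['grasp_force'],np.abs(s['joint_vel']).max(),rel(gw(0,-.002,.0866)))
im,d=shot('wrist','w4.png');W=wpts(d,s);rects(W,.07,.083,(.38,.49,-.12,.0),20)
b=0
for n in('scene','side'):
    im,d=shot(n,n+'3.png');W=pts(n,d)
    p=W.reshape(-1,3);q=p[:,:2]-G;x=q@[np.cos(A),np.sin(A)];y=q@[-np.sin(A),np.cos(A)]
    m=(abs(x)<.025)&(abs(y)<.025)&(p[:,2]>.095)&(p[:,2]<.15)
    h=(abs(x)<.04)&(y<-.04)&(y>-.095)&(p[:,2]>.084)&(p[:,2]<.097)
    print(n,m.sum(),'x',np.percentile(x[m],[1,99]).round(4),'y',np.percentile(y[m],[1,99]).round(4),'head x',np.percentile(x[h],[1,99]).round(4))
a=cv2.imread('pics/scene3.png')[140:300,200:360];b=cv2.imread('pics/side3.png')[90:250,180:340]
cv2.imwrite('pics/crop3.png',np.hstack([cv2.resize(a,(400,400),interpolation=2),cv2.resize(b,(400,400),interpolation=2)]))
```

```text
14.65 [ 0.51732347 -0.12233295  0.08657499] [-0.65975817  0.13136463 -1.13849333] 38.928038477897644 0.002119813472139896 [-0.004 -0.003 -0.   ]
376 c [483.1  -5.4] sz [13.6 10.7] ang 0.3 z 0.0795
1375 c [461.1 -68.9] sz [10.7 39.9] ang 18.1 z 0.0778
scene 535 x [-0.0241  0.0242] y [-0.0103  0.0158] head x [-0.0303  0.0257]
side 310 x [-0.0245  0.0236] y [-0.0153  0.0101] head x [-0.0289  0.0306]
```

View pics/crop3.png

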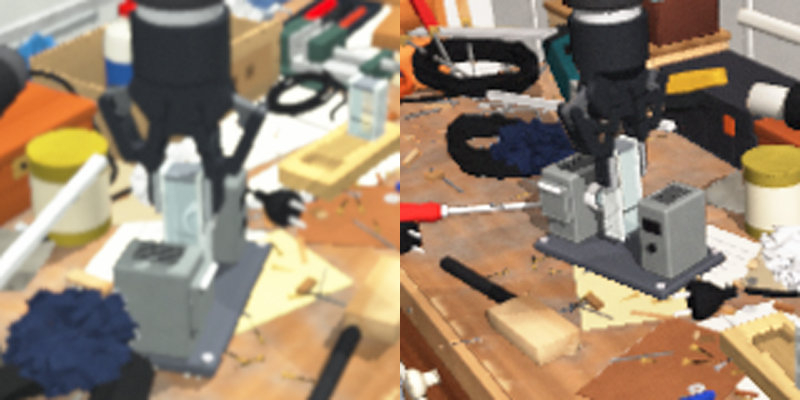

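The crops show the cell upright between the lenses with clear gaps on both sides. The drawer is home and the arm is at rest, so I'm handing in.

```bash
python3 -c "
from workcell import job;print(job.hand_in())"
```

```text
the job is handed in; nothing more can be done
None
```

I handed the job in at about 14.8 s, with the drawer home and the tall cell held upright and steady by its frosted faces, within about 2 mm of the middle of the light path; the hand-in returned no verdict.

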